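# Run the lens carriage up to its stop and do up its wing screw

### The job

On the little optical bench, push the lens carriage along the rail until it butts against the end stop, then leave it there and turn its wing screw clockwise (seen from above) with fingertip strokes against the wings until it is fully home and will turn no further. Only push with the fingertips: do not grip the wings or the lens frame between the fingers, keep off the glass, and leave everything else on the table where it stands.

Things in the scene. Friction and masses are not known exactly. Their poses are not given: they have to be found in the camera images.
- rail: Aluminium rail fixed to the table; origin at table level on its centre line. It runs along its own y from -200 to +250 mm, top 25 mm above the table, up to 60 mm wide; z up. The carriage is pushed towards +y, to the dark steel end stop at y = +125 to +145 mm (60 mm wide, top 55 mm above the table). A white screen 100 mm wide, top 132 mm above the table, stands at y = +225 mm.
- carriage (a joint): Position of the carriage along the rail, m: grows towards the end stop, 0.140 when it butts against the stop and can go no farther. Starts at 0 to 0.08. Sliding friction about 8 N: it stays where it is left, also while the screw is turned if the wings are pushed with less than that.
- carriage_back (a point): Centre of the carriage block's flat rear face (looking along the rail's -y), 41 mm above the table; axes as the rail's. The grey block is 92 mm wide (x) and 110 mm long (y, from this face to the one that meets the stop), underside 27 mm and top 55 mm above the table. The screw's axis lies 43 mm ahead (+y) of this face, the lens frame's near face 78 mm ahead.
- frame_top (a point): Centre of the top edge of the black upright lens frame on the carriage, 115 mm above the table; axes as the rail's. The frame stands across the rail, 80 mm wide (x), 8 mm thick (y), and bars a fingertip from circling the screw. The round glass lens in it (44 mm across, centre 28 mm lower) stands 1 mm proud on both faces.
- screw_top (a point): Point on the steel wing screw's vertical axis, level with the wings' tops, 83 mm above the table, 35 mm from the lens frame. Turns with the screw: its x axis lies along one wing, the other is opposite, z up. Each wing is an upright blade 6 mm thick, reaching 31 mm from the axis, 63 to 83 mm above the table. Hub radius 8 mm; below it a boss, radius 13 mm, tops at 60 mm above the table.
- screw (a joint): Turn of the wing screw, rad: grows clockwise seen from above, starts between 0 and 1.8, stops dead at 7.0 (fully home). It turns against a light drag of about 0.05 N m, stays where it is left, and keeps its height as it turns.
- stop_face (a point): Centre of the end stop's face that the carriage meets, 41 mm above the table; the axes are the rail's.
- lens_center (a point): Centre of the round glass lens in the frame, 87 mm above the table; 44 mm across, 10 mm thick along the rail's y. Not to be touched.
- screwdriver: Bystander: screwdriver with green handle, 160 mm long, lying beside the rail on its far side.
- duster: Bystander: wooden board duster, 50 x 110 x 40 mm, beside the rail on the robot's side.
- collar: Bystander: steel collar, 48 mm across, 14 mm high, beside the rail on the robot's side.
- jar: Bystander: small glass jar, 42 mm across, 50 mm high, beside the rail on its far side.
- beaker: Bystander: glass beaker, 80 mm across, 100 mm high, to the robot's left.
- bottle: Bystander: white bottle, 64 mm across, 170 mm high, to the robot's right.
- mug: Bystander: white mug, 80 mm across, 90 mm high, to the robot's right.

How it is judged:
By the outcome, as a careful person would: the job done as asked, in the order asked, and still so for the second after the job is handed in, with the robot touching nothing.
It also fails if it takes over 58 s, if anything falls off the work surface, if the arm or the gripper's body presses on something with over 40 N, if the wrist force passes 120 N, or if a joint passes its speed limit or range.

### The arm

A 6-joint arm with a two-finger parallel gripper is mounted at the origin on the work surface. World frame = base frame: x ahead of the robot, y to its left, z up, the work surface at z = 0. Lengths are in mm, angles in rad, forces in N, time in s.
With the tool pointing down it reaches from about 375 to 975 mm from the base axis. Payload 3.8 kg.
Tool frame: the origin (TCP) lies between the finger pads; the fingertips stand 8 mm ahead of it and the grasp point (between the pads) lies 11 mm behind it (env.tips_ahead is the distance from the TCP to the fingertips, in mm); x points along the fingers, y is the direction in which the jaws open and shut, and the axes are right-handed (so a half turn about x gives the same grasp; the last joint's range is limited). The gripper opens to 85 mm and grips with 20 to 120 N. Pads are 22 mm wide; open, the fingers measure 114 mm over their backs; the gripper's body (76 mm by 85 mm) begins 54 mm behind the grasp point. The pads swing forward as they close: fully open they stand 13 mm farther back than shut.
Start: joints at [1.23, 0.264, 1.604, -0, 1.274, -0.037], TCP at [201.923, 644.085, 204.18] pointing down, gripper open.
Joint ranges: [-2.63, 2.63], [-0.94, 2.18], [0.31, 2.57], [-1.31, 4.45], [0, 2.66], [-2.55, 2.55]. Speed limits (rad/s): [2.57, 2.57, 3.14, 3.14, 3.14, 3.14].

### API

Orientations are given as a unit quaternion [w, x, y, z].
In Python, from cell import read_state, vision, job, env gives the robot as it stands.
- The arm moves only by the tool jog_arm, never from a script. Its argument "rows" is one flat list of numbers, 6 for each row, row after row: the shift along the tool's x, y, z in units of 30 mm (1.0 is 30 mm), then the turn, a rotation vector about the tool's x, y, z in units of 5 degrees (1.0 is 5 degrees). A call has exactly 5 rows; each row shifts and turns the commanded pose from where the row before left it, along the tool's axes as they then stand; what a row does not reach is not made up. A row lasts 1/12 s, in which the tool goes at most 41.7 mm and 7.16 degrees, less where a joint would pass 70% of its speed; a pose out of reach is approached as far as the arm can. A call is refused whole if a number of a shift passes 1 or a number of a turn 1, either way. A call with a gripper value outside its range is refused whole. "gripper" is the opening in per cent of the stroke, from 0 (shut) to 100 (fully open), set as the call begins (left out, the last holds). The fingers move at their own pace and stop on an object; "force" is the grip in N (left out, the last holds). Time passes only in rows, so rows that do not move let the fingers close, or fill a call up. It gives the time, the measured TCP pose, the force and the opening at its end, in the units of the state.
- read_state(): the state, without advancing time (a new reading comes with each control period).
- vision.snapshot(name): name is "scene" or "top"; returns a dict with "frame" (420x560x3 uint8, blue, green, red), "intrinsics" (3x3 intrinsics, pixels), "k1" (the pictures are not rectified: a ray, as slopes to the right and down, at radius r is drawn at 1 + k1 r^2 times it, then the intrinsics apply), "rvec" (rotation vector, rad) and "tvec" (3), from world to camera coordinates, as OpenCV has them. Camera axes: x right, y down, z forward; pixel columns grow to the right and rows downward; lengths in mm; the calibration is good to about 2 mm. A picture is of the moment at which its call begins. There is no depth.
- job.sign_off(): hands the job in, once; it reports no verdict.
Trained networks look in a picture, given as the dict that the camera call returned (one of the last four; its "shot" number tells which), for a name from the list of things; names that differ only in an ending like _2 or _b are one class to them, and where a whole thing is asked for, a point or a joint stands for the part that bears it (a point fixed in the world has none). Each returns a list of dicts, best first, with "confidence" (0 to 1); they miss things now and then, are a little off and sometimes report something else, mostly with a low value. They report only what shows in the picture. A call takes as long as a camera call.
- vision.silhouettes(thing, picture): "region" (420x560 bool, what is visible of it) and "extent" ([left, top, right, bottom] in pixels, round what is visible of it).
The state is a dict: "time_s": time; "qpos": joint angles; "qvel": joint speeds; "effort": joint torques, N m; "tool_pos": TCP position; "tool_rot": TCP orientation; "contact_force": force on the tool from outside, world axes, zero at the start; "ft_torque": the same for the moment, N m; "grip_width": finger opening in mm.
Only numpy, scipy, OpenCV 4.12 (cv2) and the standard library are available. Lean on these libraries where they do the work, as an engineer would, in place of code of your own. Each camera call takes 0.05 s, during which the arm holds its last target. There are 200 camera calls.

## Working session

There is one attempt and no reset: what is moved stays moved. The work goes in short steps, Python scripts to look and compute and a tool call to move; the robot and the scene stay as the last step left them, time stands still between calls to the robot, and variables do not carry over. Pictures are saved under pics/ and viewed, about 8 in all and at most 12, crops included, and the job is handed in when it is done.

Besides the shell and the picture viewer there is one more tool, called after "Emit:" as name(argument=value, ...) on one line, values as JSON. jog_arm: Moves the arm, as the interface text tells. Its arguments: {"type":"object","properties":{"rows":{"type":"array"},"gripper":{"type":"number"},"force":{"type":"number"}},"required":["rows"]}

```bash
mkdir -p pics; ls
cat > h.py <<'E'
import numpy as np, cv2
from cell import read_state, vision, job, env
def proj(s,P):
    R,_=cv2.Rodrigues(np.array(s["rvec"],float)); c=np.atleast_2d(P)@R.T+np.array(s["tvec"],float).ravel()
    q=c[:,:2]/c[:,2:]; r2=(q**2).sum(1,keepdims=True); q=q*(1+s["k1"]*r2); K=np.array(s["intrinsics"])
    return q*[K[0,0],K[1,1]]+K[:2,2]
def unproj(s,uv,z):
    K=np.array(s["intrinsics"]); d=(np.atleast_2d(uv).astype(float)-K[:2,2])/[K[0,0],K[1,1]]; q=d.copy()
    for _ in range(20): q=d/(1+s["k1"]*(q**2).sum(1,keepdims=True))
    R,_=cv2.Rodrigues(np.array(s["rvec"],float)); t=np.array(s["tvec"],float).ravel()
    C=-R.T@t; D=np.c_[q,np.ones(len(q))]@R
    return C+D*((z-C[2])/D[:,2])[:,None]
E
python3 - <<'E'
from h import *
s=read_state(); print(s)
for n in("scene","top"):
    p=vision.snapshot(n); cv2.imwrite(f"pics/{n}0.png",p["frame"]); print(n,p["k1"],p["intrinsics"],p["rvec"],p["tvec"])
    for t in("rail","carriage","screw","frame_top","duster","collar","jar","screwdriver","beaker","bottle","mug"):
        for d in vision.silhouettes(t,p)[:1]:
            m=cv2.moments(d["region"].astype(np.uint8),True); c=[m["m10"]/m["m00"],m["m01"]/m["m00"]] if m["m00"] else [0,0]
            print(t,round(d["confidence"],2),d["extent"],np.round(c,1),np.round(unproj(p,c,40),0)[0])
E
```

```text
pics
{'time_s': 0.0, 'qpos': array([ 1.23007866e+00,  2.64787908e-01,  1.60537849e+00,  4.00883696e-06,
        1.27369475e+00, -3.69036892e-02]), 'qvel': array([-1.25700856e-03, -6.19407534e-04, -1.17954963e-03,  7.63487809e-05,
        1.70852141e-04, -2.58246017e-03]), 'effort': array([-5.28469445e-04, -5.15123928e+01, -3.67307854e+01, -1.69223736e-04,
        1.32963056e-02,  1.49145131e-05]), 'tool_pos': array([201.67154849, 643.33733967, 202.83625011]), 'tool_rot': array([ 0.69881158,  0.10621464,  0.69911531, -0.1077897 ]), 'contact_force': array([ 0.19402729,  0.11188388, -0.60553823]), 'ft_torque': array([-0.05514121,  0.0294988 , -0.01542456]), 'grip_width': 85.34452168887886}
scene 0.04139256015157471 [[425.29489875   0.         275.06699635]
 [  0.         425.29489875 206.08566532]
 [  0.           0.           1.        ]] [ 1.6974662   2.18913129 -0.60012917] [ 155.34080159 -408.29366572 1568.73290602]
rail 0.79 [234.4, 190.8, 379.6, 276.5] [306.9 232.2] [579.  87.  40.]
carriage 0.55 [275.4, 203.1, 323.2, 247.0] [297.9 223.8] [559.  56.  40.]
screw 0.62 [271.0, 176.0,
[... 816 characters left out ...]
8] [   3.4257938   547.39090265 1447.61811176]
rail 0.91 [199.5, 172.1, 320.5, 226.6] [258.9 203.1] [565.  78.  40.]
carriage 0.68 [248.3, 192.8, 281.7, 218.5] [265.1 204.5] [559.  55.  40.]
screw 0.58 [262.3, 205.0, 266.5, 206.1] [266.7 204.4] [560.  49.  40.]
frame_top 0.81 [247.5, 193.3, 280.7, 221.3] [265.3 204.5] [559.  54.  40.]
duster 0.72 [264.4, 230.0, 296.9, 245.2] [279.7 238. ] [433.   3.  40.]
jar 0.7 [238.4, 166.8, 244.4, 179.2] [240.4 171.5] [688. 147.  40.]
screwdriver 0.52 [281.7, 187.1, 313.4, 199.1] [299.3 191.9] [604. -74.  40.]
beaker 0.65 [123.0, 243.5, 152.3, 262.5] [135.6 252.4] [391. 542.  40.]
bottle 0.91 [396.1, 179.5, 419.9, 204.3] [409.7 192.5] [ 591. -485.   40.]
```

Run:
```python
import cv2,numpy as np
a=cv2.imread("pics/scene0.png")[160:300,220:400]; b=cv2.imread("pics/top0.png")[155:255,190:340]
a=cv2.resize(a,None,fx=4.4,fy=4.4,interpolation=cv2.INTER_CUBIC); b=cv2.resize(b,None,fx=5.2,fy=5.2,interpolation=cv2.INTER_CUBIC)
cv2.imwrite("pics/a.png",a[:600,:800]);cv2.imwrite("pics/b.png",b)
```

```text
(no output)
```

View pics/a.png

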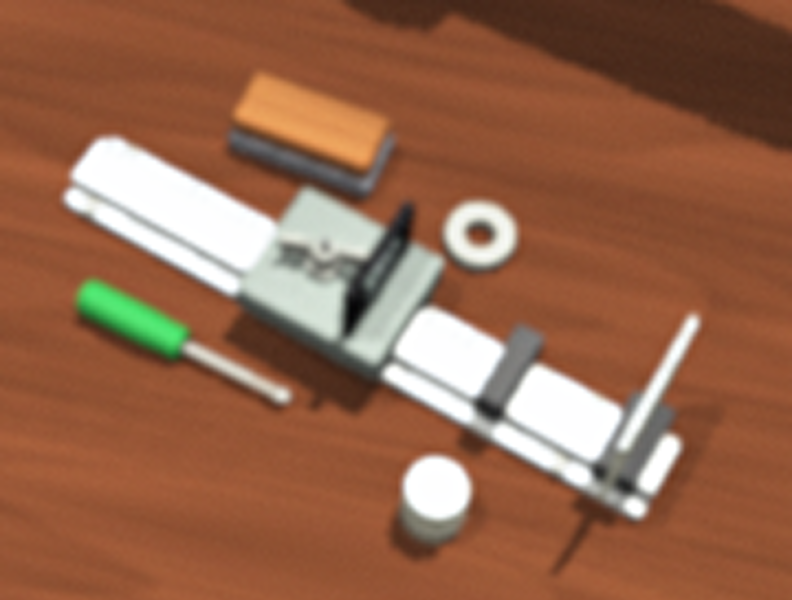

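View pics/b.png

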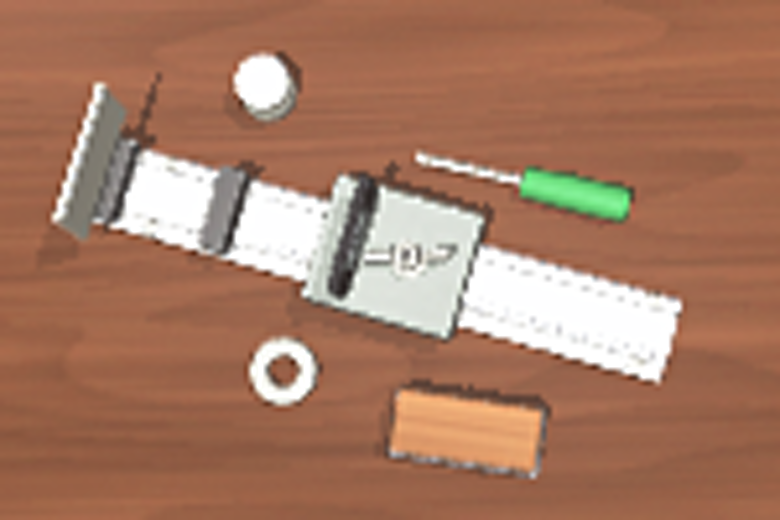

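The views agree: the rail runs to the upper left in the top view, with the carriage mid-rail (crop corners about (340,175), (490,210), (450,338), (303,293)). The stop is near (222,210), and the wings run nearly level from (365,258) to (455,248). I'll fit the poses from these points.

```bash
cat > fit.py <<'E'
from h import *
from scipy.optimize import least_squares
from scipy.spatial.transform import Rotation as Ro
S=vision.snapshot("scene");T=vision.snapshot("top")
t=lambda *p:np.array(p)/5.2+[190,155]-.4
s=lambda *p:np.array(p)/4.4+[220,160]-.4
# (cam, pixel, local x,y,z, moves with carriage)
obs=[(T,t(340,175),46,-15,55,1),(T,t(490,210),46,-125,55,1),(T,t(450,338),-46,-125,55,1),(T,t(303,293),-46,-15,55,1),
(T,t(670,342),0,-200,25,0),(T,t(408,257),0,-82,83,1),
(S,s(308,188),-46,-125,55,1),(S,s(443,262),-46,-15,55,1),(S,s(243,286),46,-125,55,1),(S,s(323,250),0,-82,83,1),
(S,s(408,208),-40,-43,115,1),(S,s(350,300),40,-43,115,1),(T,t(365,175),40,-43,115,1),(T,t(338,293),-40,-43,115,1),
(S,s(520,328),-30,125,55,0),(S,s(482,400),30,125,55,0),(T,t(238,170),30,135,55,0),(T,t(208,245),-30,135,55,0)]
def W(v,l): 
    x,y,th,q=v; X,Y=l[0],l[1]+q*l[3]; c,n=np.cos(th),np.sin(th)
    return [x+c*X-n*Y,y+n*X+c*Y,l[2]]
f=lambda v:np.concatenate([proj(o[0],W(v,o[2:]))[0]-o[1] for o in obs])
r=least_squares(f,[570,100,-.29,40],loss="soft_l1",x_scale=[10,10,.1,10])
print(np.round(r.x,3)); print(np.round(f(r.x).reshape(-1,2),1).tolist())
for k,c,p in(("T",T,[t(365,258),t(455,248)]),("S",S,[s(280,250),s(368,256)])):
    w=unproj(c,p,73)[:,:2]; d=w[1]-w[0]; print(k,w.round(1).tolist(),"len",np.hypot(*d).round(1),"angle in rail deg",np.degrees(np.arctan2(d[1],d[0])-r.x[2]).round(1))
R=Ro.from_quat(np.roll(read_state()["tool_rot"],-1)); print("tool axes cols",R.as_matrix().round(3),env.tips_ahead)
for n,l in(("back",(0,-125,41,1)),("screw",(0,-82,83,1)),("screw at stop",(0,58,83,0))): print(n,np.round(W(r.x,l),1))
np.save("fit.npy",r.x)
import sys
for k,c,sc,of in(("T",T,5.2,(190,155)),("S",S,4.4,(220,160))):
    im=cv2.resize(c["frame"][of[1]:of[1]+(100 if k=="T" else 135),of[0]:of[0]+(75 if 0 else 150)],None,fx=sc,fy=sc,interpolation=cv2.INTER_CUBIC)
    L=[[(a,b,55,1) for a,b in((46,-125),(46,-15),(-46,-15),(-46,-125),(46,-125))],[(a,b,25,0) for a,b in((30,-200),(30,250),(-30,250),(-30,-200),(30,-200))],[(a,b,55,0) for a,b in((30,125),(30,145),(-30,145),(-30,125),(30,125))],[(40,-47,115,1),(-40,-47,115,1)]]
    for l in L: cv2.polylines(im,[np.int32((proj(c,np.array([W(r.x,p) for p in l]))-of+.5)*sc)],False,(0,0,255),1)
    cv2.imwrite(f"pics/o{k}.png",im)
a=cv2.imread("pics/oT.png");b=cv2.imread("pics/oS.png");b=cv2.resize(b,(a.shape[1],int(b.shape[0]*a.shape[1]/b.shape[1])))
cv2.imwrite("pics/o.png",cv2.resize(np.vstack([a,b]),(510,600)))
cv2.imwrite("pics/oT2.png",a)
E
python3 fit.py
```

```text
[ 5.59675e+02  4.79440e+01 -3.09000e-01  7.50180e+01]
[[-0.1, -0.7], [-0.6, 0.7], [0.0, -0.1], [-0.3, 0.2], [0.0, -0.6], [0.0, -0.8], [-0.6, -0.4], [0.8, -0.2], [-2.3, 0.4], [0.6, -1.0], [0.7, -1.0], [-0.6, -0.5], [0.5, -0.1], [-0.9, -1.4], [0.4, -0.5], [-1.1, -0.6], [-1.0, -1.2], [-0.0, -0.3]]
T [[556.0, 72.2], [561.5, 8.9]] len 63.5 angle in rail deg -67.4
S [[562.6, 11.9], [552.8, 69.1]] len 58.0 angle in rail deg 117.5
tool axes cols [[ 0.     0.299  0.954]
 [-0.     0.954 -0.299]
 [-1.    -0.     0.   ]] 8.0
back [5.445e+02 3.000e-01 4.100e+01]
screw [557.6  41.3  83. ]
screw at stop [577.3 103.2  83. ]
```

View pics/o.png

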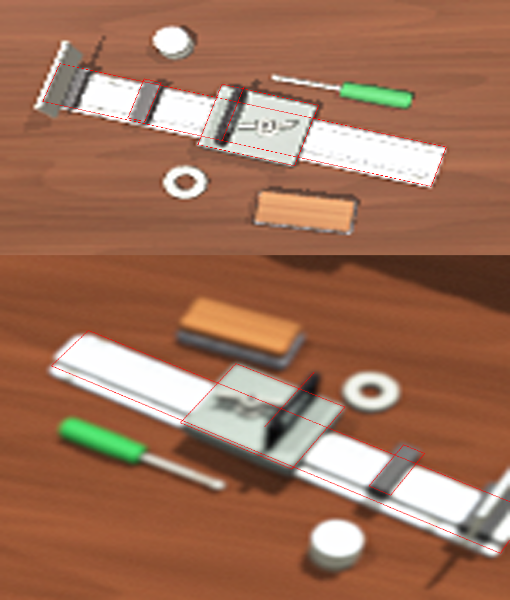

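The fit overlays well. The carriage is at about 75 mm, and the wings lie at about 115°/-65° in the rail frame. The tool axes already match the rail's (tool y is along rail +y, tool z is along rail +x), so I only need shifts.

Emit:
jog_arm(rows=[0,-0.4,0.38,0,0,0,0,-0.8,0.76,0,0,0,0,-1,0.95,0,0,0,0,-1,0.95,0,0,0,0,-1,0.95,0,0,0], gripper=0, force=20)

```text
time_s: 1.72
tool_pos: [278.7, 486.6, 204.1]
tool_rot: [0.699, 0.107, 0.699, -0.107]
contact_force: [0.9, 0.1, 0.2]
grip_width: 25.4
```

Emit:
jog_arm(rows=[0,-1,0.95,0,0,0,0,-1,0.95,0,0,0,0,-1,0.95,0,0,0,0,-1,0.95,0,0,0,0,-1,0.95,0,0,0])

```text
time_s: 2.13
tool_pos: [370.0, 300.6, 204.5]
tool_rot: [0.699, 0.107, 0.699, -0.107]
contact_force: [1.0, -0.1, -0.2]
grip_width: 0.2
```

Emit:
jog_arm(rows=[0,-1,0.95,0,0,0,0,-1,0.95,0,0,0,0,-1,0.95,0,0,0,0,-1,0.95,0,0,0,0,-1,0.95,0,0,0])

```text
time_s: 2.55
tool_pos: [461.2, 114.6, 204.7]
tool_rot: [0.699, 0.107, 0.699, -0.107]
contact_force: [1.3, 1.1, 0.5]
grip_width: 0.3
```

Emit:
jog_arm(rows=[0,-1,0.95,0,0,0,0,-1,0.95,0,0,0,0,-1,0.95,0,0,0,0,-0.7,0.67,0,0,0,0,-0.35,0.33,0,0,0])

```text
time_s: 2.97
tool_pos: [535.9, -37.5, 204.4]
tool_rot: [0.699, 0.108, 0.698, -0.108]
contact_force: [0.1, 0.4, -0.1]
grip_width: 0.3
```

```bash
cat > st.py <<'E'
from h import *
from scipy.spatial.transform import Rotation as Ro
def rc(p):
    v=np.load("fit.npy"); c,n=np.cos(v[2]),np.sin(v[2]); d=p[:2]-v[:2]; return np.array([c*d[0]+n*d[1],-n*d[0]+c*d[1],p[2]])
if __name__=="__main__":
    s=read_state(); print("t",s["time_s"],"railXYZ",rc(s["tool_pos"]).round(1),"rel screw@stop",(rc(s["tool_pos"])-[0,58,0]).round(1)); v=np.load("fit.npy")
    f=s["contact_force"];c,n=np.cos(v[2]),np.sin(v[2]);print("F rail",np.round([c*f[0]+n*f[1],-n*f[0]+c*f[1],f[2]],1),"grip",round(s["grip_width"],1),"q",s["qpos"].round(2))
    print(Ro.from_quat(np.roll(s["tool_rot"],-1)).as_matrix().round(3).tolist())
E
python3 st.py
```

```text
t 2.9667 railXYZ [  3.4 -88.6 204.4] rel screw@stop [   3.4 -146.6  204.4]
F rail [ 0.   0.4 -0.1] grip 0.3 q [-0.12  0.    1.9  -0.    1.24 -1.38]
[[0.001, 0.302, 0.953], [-0.001, 0.953, -0.302], [-1.0, -0.001, 0.001]]
```

Emit:
jog_arm(rows=[0.6,0,-0.1,0,0,0,1,0,0,0,0,0,1,0,0,0,0,0,1,0,0,0,0,0,0.9,0,0,0,0,0])

```text
time_s: 3.38
tool_pos: [531.0, -32.4, 67.7]
tool_rot: [0.699, 0.107, 0.699, -0.107]
contact_force: [-0.3, -0.0, 0.8]
grip_width: -0.1
```

Emit:
jog_arm(rows=[0.6,0,0,0,0,0,0.25,0,0,0,0,0,0,0.2,0,0,0,0,0,0.2,0,0,0,0,0,0.15,0,0,0,0])

```text
time_s: 3.8
tool_pos: [538.5, -16.5, 45.5]
tool_rot: [0.7, 0.107, 0.698, -0.107]
contact_force: [0.4, 0.0, 0.2]
grip_width: -0.1
```

Emit:
jog_arm(rows=[0,0.1,0,0,0,0,0,0.1,0,0,0,0,0,0.1,0,0,0,0,0,0.1,0,0,0,0,0,0.1,0,0,0,0])

```text
time_s: 4.22
tool_pos: [541.4, -2.7, 44.1]
tool_rot: [0.699, 0.107, 0.699, -0.107]
contact_force: [0.1, 1.2, -0.4]
grip_width: 0.1
```

```bash
python3 st.py
```

```text
t 4.2167 railXYZ [ -2.  -53.8  44.1] rel screw@stop [  -2.  -111.8   44.1]
F rail [-0.3  1.2 -0.4] grip 0.1 q [-0.05  0.17  2.04 -0.    0.93 -1.32]
[[0.001, 0.299, 0.954], [-0.0, 0.954, -0.299], [-1.0, 0.0, 0.001]]
```

Emit:
jog_arm(rows=[0,0.1,0,0,0,0,0,0.1,0,0,0,0,0,0.1,0,0,0,0,0,0.1,0,0,0,0,0,0.1,0,0,0,0])

```text
time_s: 4.63
tool_pos: [544.9, 9.4, 43.6]
tool_rot: [0.699, 0.105, 0.699, -0.108]
contact_force: [-2.7, -7.6, 2.9]
grip_width: -0.1
```

```bash
python3 st.py
python3 - <<'E'
from h import *
p=vision.snapshot("scene");q=vision.snapshot("top")
a=cv2.resize(p["frame"][150:270,225:375],(600,480),interpolation=cv2.INTER_CUBIC)
cv2.imwrite("pics/c1.png",a)
E
```

```text
t 4.6333 railXYZ [ -2.3 -41.2  43.6] rel screw@stop [ -2.3 -99.2  43.6]
F rail [-0.3 -8.1  2.9] grip -0.1 q [-0.03  0.18  2.03 -0.    0.94 -1.29]
[[-0.002, 0.298, 0.954], [-0.003, 0.954, -0.298], [-1.0, -0.004, -0.0]]
```

View pics/c1.png

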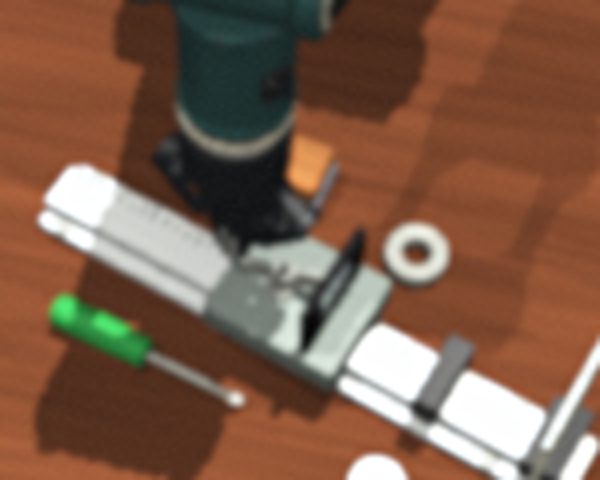

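The fingertips are on the rear face (8 N, matching the sliding friction), below the screw and clear of everything else. I'll push on.

Emit:
jog_arm(rows=[0,0.13,0,0,0,0,0,0.13,0,0,0,0,0,0.13,0,0,0,0,0,0.13,0,0,0,0,0,0.13,0,0,0,0])

```text
time_s: 5.15
tool_pos: [550.7, 27.9, 43.6]
tool_rot: [0.699, 0.106, 0.699, -0.108]
contact_force: [-2.4, -8.5, 2.0]
grip_width: -0.2
```

Emit:
jog_arm(rows=[0,0.13,0,0,0,0,0,0.13,0,0,0,0,0,0.13,0,0,0,0,0,0.13,0,0,0,0,0,0.13,0,0,0,0])

```text
time_s: 5.57
tool_pos: [556.5, 46.4, 43.6]
tool_rot: [0.699, 0.106, 0.699, -0.108]
contact_force: [-2.3, -8.3, 1.6]
grip_width: 0.1
```

```bash
python3 st.py
```

```text
t 5.5667 railXYZ [-2.5 -2.4 43.6] rel screw@stop [ -2.5 -60.4  43.6]
F rail [ 0.3 -8.6  1.6] grip 0.1 q [ 0.04  0.2   2.   -0.    0.94 -1.22]
[[-0.002, 0.299, 0.954], [-0.004, 0.954, -0.299], [-1.0, -0.004, -0.001]]
```

Emit:
jog_arm(rows=[0,0.06,0,0,0,0,0,0.06,0,0,0,0,0,0.06,0,0,0,0,0,0.06,0,0,0,0,0,0.06,0,0,0,0])

```text
time_s: 5.98
tool_pos: [559.2, 55.0, 43.6]
tool_rot: [0.699, 0.106, 0.699, -0.108]
contact_force: [-1.4, -8.3, 2.5]
grip_width: -0.1
```

```bash
python3 st.py
```

```text
t 5.9833 railXYZ [-2.6  6.6 43.6] rel screw@stop [ -2.6 -51.4  43.6]
F rail [ 1.2 -8.3  2.5] grip -0.1 q [ 0.06  0.21  1.99 -0.    0.94 -1.21]
[[-0.002, 0.299, 0.954], [-0.004, 0.954, -0.299], [-1.0, -0.004, -0.001]]
```

Emit:
jog_arm(rows=[0,0.05,0,0,0,0,0,0.05,0,0,0,0,0,0.05,0,0,0,0,0,0.05,0,0,0,0,0,0.05,0,0,0,0])

```text
time_s: 6.4
tool_pos: [561.5, 62.1, 43.5]
tool_rot: [0.699, 0.106, 0.699, -0.108]
contact_force: [-2.2, -8.5, 3.2]
grip_width: -0.0
```

```bash
python3 st.py
```

```text
t 6.4 railXYZ [-2.6 14.  43.5] rel screw@stop [ -2.6 -44.   43.5]
F rail [ 0.5 -8.7  3.2] grip -0.0 q [ 0.07  0.21  1.99 -0.    0.94 -1.2 ]
[[-0.002, 0.299, 0.954], [-0.004, 0.954, -0.299], [-1.0, -0.004, -0.001]]
```

Emit:
jog_arm(rows=[0,0.04,0,0,0,0,0,0.04,0,0,0,0,0,0.04,0,0,0,0,0,0.04,0,0,0,0,0,0.04,0,0,0,0])

```text
time_s: 6.82
tool_pos: [563.0, 68.6, 43.2]
tool_rot: [0.698, 0.106, 0.7, -0.108]
contact_force: [-2.5, -10.4, 1.0]
grip_width: -0.4
```

```bash
python3 st.py
python3 - <<'E'
from h import *
p=vision.snapshot("scene");q=vision.snapshot("top")
a=cv2.resize(p["frame"][160:280,240:390],(625,500),interpolation=cv2.INTER_CUBIC)
cv2.imwrite("pics/c2.png",a); cv2.imwrite("pics/c2t.png",q["frame"])
E
```

```text
t 6.8167 railXYZ [-3.1 20.7 43.2] rel screw@stop [ -3.1 -37.3  43.2]
F rail [  0.8 -10.7   1. ] grip -0.4 q [ 0.08  0.22  1.98 -0.    0.94 -1.19]
[[-0.002, 0.298, 0.954], [-0.003, 0.954, -0.298], [-1.0, -0.003, -0.001]]
```

View pics/c2.png

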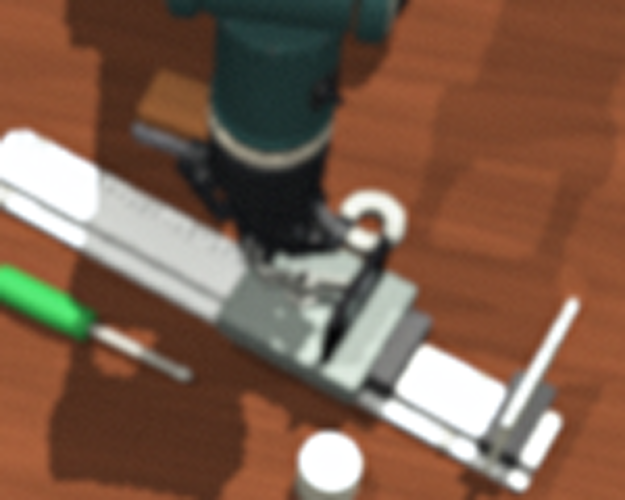

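Emit:
jog_arm(rows=[0,0.04,0,0,0,0,0,0.04,0,0,0,0,0,0.04,0,0,0,0,0,0,0,0,0,0,0,0,0,0,0,0])

```text
time_s: 7.33
tool_pos: [564.3, 68.8, 43.2]
tool_rot: [0.699, 0.104, 0.699, -0.109]
contact_force: [-0.9, -17.9, 1.5]
grip_width: -0.4
```

```bash
python3 st.py
python3 - <<'E'
from h import *
P=read_state()["tool_pos"]; v=np.load("fit.npy"); ims=[]
def W(X,Y,z):
    c,n=np.cos(v[2]),np.sin(v[2]); return [v[0]+c*X-n*Y,v[1]+n*X+c*Y,z]
for n,of in(("scene",(240,140)),("top",(215,165))):
    p=vision.snapshot(n); k=5
    a=cv2.resize(p["frame"][of[1]:of[1]+120,of[0]:of[0]+80] if n=="scene" else p["frame"][of[1]:of[1]+120,of[0]:of[0]+80],None,fx=k,fy=k,interpolation=cv2.INTER_CUBIC)
    for dz,c in((-8,(0,0,255)),(65,(0,255,255)),(130,(255,255,0))):
        for u in proj(p,P+[0,0,dz]): cv2.drawMarker(a,tuple(np.int32((u-of+.5)*k)),c,cv2.MARKER_CROSS,14,1)
    q=140
    for l in ([(46,-125+q,55),(46,-15+q,55),(-46,-15+q,55),(-46,-125+q,55),(46,-125+q,55)],[(40,-47+q,115),(-40,-47+q,115)]):
        cv2.polylines(a,[np.int32((proj(p,np.array([W(*x) for x in l]))-of+.5)*k)],False,(0,0,255),1)
    ims.append(a)
cv2.imwrite("pics/d.png",np.hstack(ims))
E
```

```text
t 7.3333 railXYZ [-1.9 21.3 43.2] rel screw@stop [ -1.9 -36.7  43.2]
F rail [  4.5 -17.3   1.5] grip -0.4 q [ 0.08  0.22  1.98 -0.01  0.95 -1.18]
[[-0.002, 0.297, 0.955], [-0.008, 0.955, -0.297], [-1.0, -0.008, 0.0]]
```

View pics/d.png

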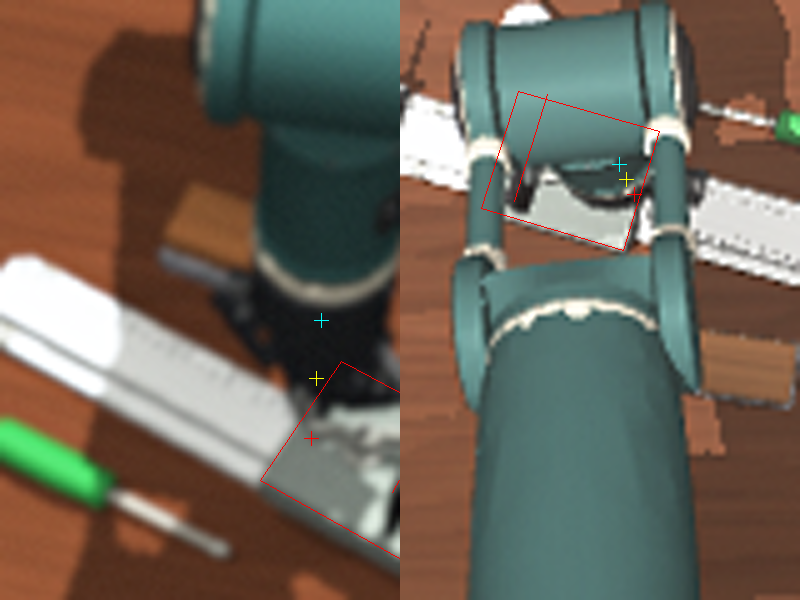

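The carriage is hard against the stop: the force rose to 17 N with no more travel, and the picture matches the 140 mm overlay. The contact position suggests either thin fingertips or a small camera bias, so I'll back off, lift and compare the seen fingertip with the projected TCP.

Emit:
jog_arm(rows=[0,-0.4,0,0,0,0,0,-0.6,0,0,0,0,-0.5,-0.5,0,0,0,0,-0.8,-0.5,0,0,0,0,-0.8,0,0,0,0,0])

```text
time_s: 7.85
tool_pos: [545.5, 14.8, 106.2]
tool_rot: [0.698, 0.107, 0.7, -0.108]
contact_force: [0.3, 0.6, -0.4]
grip_width: -0.3
```

Emit:
jog_arm(rows=[0,0,0,0,0,0,0,0,0,0,0,0,0,0,0,0,0,0,0,0,0,0,0,0,0,0,0,0,0,0])

```text
time_s: 8.27
tool_pos: [546.0, 16.6, 105.2]
tool_rot: [0.698, 0.107, 0.7, -0.107]
contact_force: [-1.2, 0.4, 0.3]
grip_width: 0.1
```

```bash
python3 st.py
python3 - <<'E'
from h import *
P=read_state()["tool_pos"]
p=vision.snapshot("scene"); np.save("c3.npy",p["frame"]); of=(255,160); k=10
a=cv2.resize(p["frame"][of[1]:of[1]+60,of[0]:of[0]+80],None,fx=k,fy=k,interpolation=cv2.INTER_CUBIC)
a=np.uint8(255*(a/255.)**.6)
for dz in(-8,12,32):
    u=proj(p,P+[0,0,dz])[0]; print(u); cv2.drawMarker(a,tuple(np.int32((u-of+.5)*k)),(0,0,255),cv2.MARKER_CROSS,12,1)
cv2.imwrite("pics/c3.png",a)
E
```

```text
t 8.2667 railXYZ [ -3.5 -34.  105.2] rel screw@stop [ -3.5 -92.  105.2]
F rail [-1.3  0.1  0.3] grip 0.1 q [-0.02  0.11  1.98  0.    1.06 -1.28]
[[-0.002, 0.299, 0.954], [0.0, 0.954, -0.299], [-1.0, -0.001, -0.002]]
[286.25553331 207.80378906]
[286.31672267 204.2873404 ]
[286.37976703 200.66809929]
```

View pics/c3.png

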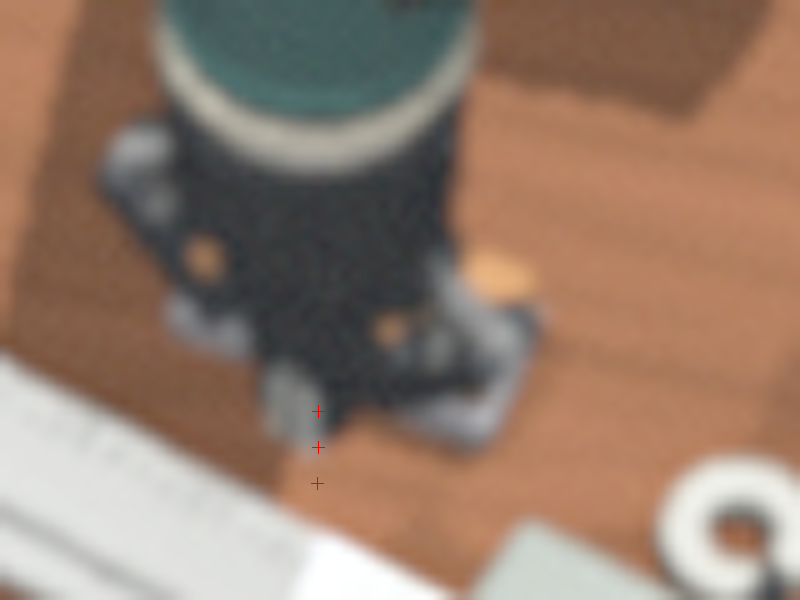

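The seen fingertip lies about 3 px above its projection, and the linkage sticks out along tool y at about frame-top height. I'll turn the tool 90° so tool y is along rail x and the linkage clears the frame. Then I'll touch off on the rail top and rear face, using the known 22 mm pad width to pin the offsets.

Emit:
jog_arm(rows=[0,0,0,1,0,0,0,0,0,1,0,0,0,0,0,1,0,0,0,0,0,1,0,0,0,0,0,1,0,0])

```text
time_s: 8.73
tool_pos: [546.5, 16.5, 105.7]
tool_rot: [0.658, 0.257, 0.659, -0.257]
contact_force: [-0.2, 0.0, -0.6]
grip_width: -0.1
```

Emit:
jog_arm(rows=[0,0,0,1,0,0,0,0,0,1,0,0,0,0,0,1,0,0,0,0,0,1,0,0,0,0,0,1,0,0])

```text
time_s: 9.15
tool_pos: [546.5, 16.4, 105.6]
tool_rot: [0.587, 0.393, 0.588, -0.394]
contact_force: [0.5, 1.1, -0.8]
grip_width: -0.1
```

Emit:
jog_arm(rows=[0,0,0,1,0,0,0,0,0,1,0,0,0,0,0,1,0,0,0,0,0,1,0,0,0,0,0,1,0,0])

```text
time_s: 9.57
tool_pos: [546.5, 16.4, 105.7]
tool_rot: [-0.488, -0.511, -0.489, 0.512]
contact_force: [-0.4, 0.5, -0.0]
grip_width: -0.2
```

Emit:
jog_arm(rows=[0,0,0,1,0,0,0,0,0,1,0,0,0.6,0,0,1,0,0,0.8,0,0,0,0,0,0.5,0.1,0,0,0,0])

```text
time_s: 9.98
tool_pos: [548.2, 15.7, 47.3]
tool_rot: [-0.418, -0.569, -0.419, 0.571]
contact_force: [-0.9, 0.2, -0.0]
grip_width: -0.1
```

```bash
python3 st.py
```

```text
t 9.9833 railXYZ [ -1.1 -34.2  47.3] rel screw@stop [ -1.1 -92.2  47.3]
F rail [-0.9 -0.1 -0. ] grip -0.1 q [-0.02  0.18  2.02  0.    0.95  0.29]
[[-0.003, 0.954, -0.299], [0.0, -0.299, -0.954], [-1.0, -0.003, 0.001]]
```

Emit:
jog_arm(rows=[0.1,0,0,0,0,0,0.1,0,0,0,0,0,0.07,0,0,0,0,0,0.06,0,0,0,0,0,0.05,0,0,0,0,0])

```text
time_s: 10.4
tool_pos: [550.9, 15.3, 39.2]
tool_rot: [0.419, 0.57, 0.418, -0.569]
contact_force: [0.4, -0.8, 0.3]
grip_width: -0.1
```

Emit:
jog_arm(rows=[0.04,0,0,0,0,0,0.04,0,0,0,0,0,0.04,0,0,0,0,0,0.04,0,0,0,0,0,0,0,0,0,0,0])

```text
time_s: 10.82
tool_pos: [549.8, 15.3, 33.3]
tool_rot: [-0.419, -0.57, -0.419, 0.57]
contact_force: [-0.2, 0.7, 0.1]
grip_width: -0.6
```

Emit:
jog_arm(rows=[0.04,0,0,0,0,0,0.04,0,0,0,0,0,0.04,0,0,0,0,0,0.04,0,0,0,0,0,0,0,0,0,0,0])

```text
time_s: 11.23
tool_pos: [549.7, 15.3, 28.3]
tool_rot: [-0.418, -0.57, -0.419, 0.57]
contact_force: [-0.3, -0.3, -0.0]
grip_width: 0.1
```

```bash
python3 st.py
```

```text
t 11.2333 railXYZ [  0.4 -34.2  28.3] rel screw@stop [  0.4 -92.2  28.3]
F rail [-0.2 -0.4 -0. ] grip 0.1 q [-0.02  0.21  2.03  0.    0.91  0.29]
[[-0.001, 0.954, -0.299], [0.0, -0.299, -0.954], [-1.0, -0.001, 0.0]]
```

Emit:
jog_arm(rows=[0.04,0,0,0,0,0,0.04,0,0,0,0,0,0.04,0,0,0,0,0,0.04,0,0,0,0,0,0,0,0,0,0,0])

```text
time_s: 11.65
tool_pos: [549.7, 15.3, 23.5]
tool_rot: [-0.418, -0.57, -0.419, 0.57]
contact_force: [-0.0, -0.4, -0.8]
grip_width: 0.2
```

Emit:
jog_arm(rows=[0.04,0,0,0,0,0,0.04,0,0,0,0,0,0.04,0,0,0,0,0,0,0,0,0,0,0,0,0,0,0,0,0])

```text
time_s: 12.07
tool_pos: [549.8, 15.3, 20.1]
tool_rot: [-0.419, -0.57, -0.419, 0.57]
contact_force: [1.0, 0.2, 0.8]
grip_width: 0.1
```

Emit:
jog_arm(rows=[0.04,0,0,0,0,0,0.04,0,0,0,0,0,0.04,0,0,0,0,0,0.04,0,0,0,0,0,0,0,0,0,0,0])

```text
time_s: 12.48
tool_pos: [549.7, 15.3, 15.1]
tool_rot: [-0.418, -0.57, -0.419, 0.57]
contact_force: [-0.2, 0.8, 0.1]
grip_width: -0.1
```

```bash
python3 st.py
python3 - <<'E'
from h import *
P=read_state()["tool_pos"]
p=vision.snapshot("scene"); of=(250,165); k=8
a=cv2.resize(p["frame"][of[1]:of[1]+75,of[0]:of[0]+100],None,fx=k,fy=k,interpolation=cv2.INTER_CUBIC)
a=np.uint8(255*(a/255.)**.6)
for dz in(-8,12,32):
    u=proj(p,P+[0,0,dz])[0]; print(u); cv2.drawMarker(a,tuple(np.int32((u-of+.5)*k)),(0,0,255),cv2.MARKER_CROSS,12,1)
cv2.imwrite("pics/c4.png",a)
E
```

```text
t 12.4833 railXYZ [  0.4 -34.2  15.1] rel screw@stop [  0.4 -92.2  15.1]
F rail [-0.4  0.7  0.1] grip -0.1 q [-0.02  0.22  2.04 -0.    0.88  0.29]
[[-0.001, 0.954, -0.299], [0.0, -0.299, -0.954], [-1.0, -0.001, 0.0]]
[285.28409902 223.39999208]
[285.32824142 220.3043424 ]
[285.37364063 217.12390507]
```

View pics/c4.png

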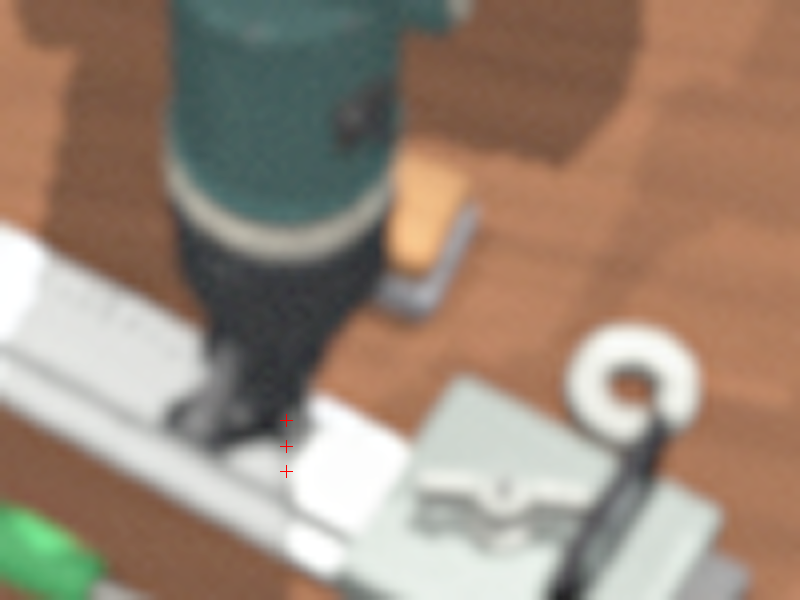

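The picture shows the fingertips end higher than the stated TCP geometry, near (275,435) against a projected (286,471), and they still float above the rail. I'll keep lowering until they touch to measure this.

Emit:
jog_arm(rows=[0.05,0,0,0,0,0,0.05,0,0,0,0,0,0.05,0,0,0,0,0,0.04,0,0,0,0,0,0,0,0,0,0,0])

```text
time_s: 12.95
tool_pos: [549.6, 15.3, 9.4]
tool_rot: [-0.418, -0.57, -0.419, 0.57]
contact_force: [0.1, 0.7, 0.4]
grip_width: 0.1
```

Emit:
jog_arm(rows=[0.04,0,0,0,0,0,0.04,0,0,0,0,0,0.04,0,0,0,0,0,0.04,0,0,0,0,0,0,0,0,0,0,0])

```text
time_s: 13.37
tool_pos: [549.7, 15.3, 4.7]
tool_rot: [-0.418, -0.57, -0.419, 0.57]
contact_force: [-0.4, -0.4, -0.7]
grip_width: -0.2
```

Emit:
jog_arm(rows=[0.04,0,0,0,0,0,0.04,0,0,0,0,0,0.04,0,0,0,0,0,0.04,0,0,0,0,0,0,0,0,0,0,0])

```text
time_s: 13.78
tool_pos: [549.7, 15.3, -0.2]
tool_rot: [-0.418, -0.57, -0.419, 0.57]
contact_force: [-0.1, 0.2, 0.4]
grip_width: 0.1
```

```bash
python3 st.py
```

```text
t 13.7833 railXYZ [  0.4 -34.2  -0.2] rel screw@stop [  0.4 -92.2  -0.2]
F rail [-0.1  0.2  0.4] grip 0.1 q [-0.02  0.25  2.04 -0.    0.85  0.29]
[[-0.001, 0.954, -0.299], [0.0, -0.299, -0.954], [-1.0, -0.001, 0.0]]
```

Emit:
jog_arm(rows=[0.04,0,0,0,0,0,0.04,0,0,0,0,0,0.04,0,0,0,0,0,0.04,0,0,0,0,0,0,0,0,0,0,0])

```text
time_s: 14.2
tool_pos: [550.2, 15.3, -2.1]
tool_rot: [-0.419, -0.57, -0.419, 0.57]
contact_force: [-8.2, -0.5, 18.0]
grip_width: -0.0
```

```bash
python3 st.py
python3 - <<'E'
from h import *
P=read_state()["tool_pos"]
p=vision.snapshot("scene"); of=(265,195); k=13
a=cv2.resize(p["frame"][of[1]:of[1]+46,of[0]:of[0]+61],None,fx=k,fy=k,interpolation=cv2.INTER_CUBIC)
a=np.uint8(255*(a/255.)**.6)
for dz in(-8,12,32):
    u=proj(p,P+[0,0,dz])[0]; print(u); cv2.drawMarker(a,tuple(np.int32((u-of+.5)*k)),(0,0,255),cv2.MARKER_CROSS,12,1)
cv2.imwrite("pics/c5.png",a)
E
```

```text
t 14.2 railXYZ [  0.9 -34.   -2.1] rel screw@stop [  0.9 -92.   -2.1]
F rail [-7.7 -3.  18. ] grip -0.0 q [-0.02  0.25  2.04 -0.    0.85  0.29]
[[-0.001, 0.954, -0.299], [-0.0, -0.299, -0.954], [-1.0, -0.001, 0.0]]
[285.20466858 226.14707687]
[285.24720939 223.12316373]
[285.29094682 220.01741583]
```

View pics/c5.png

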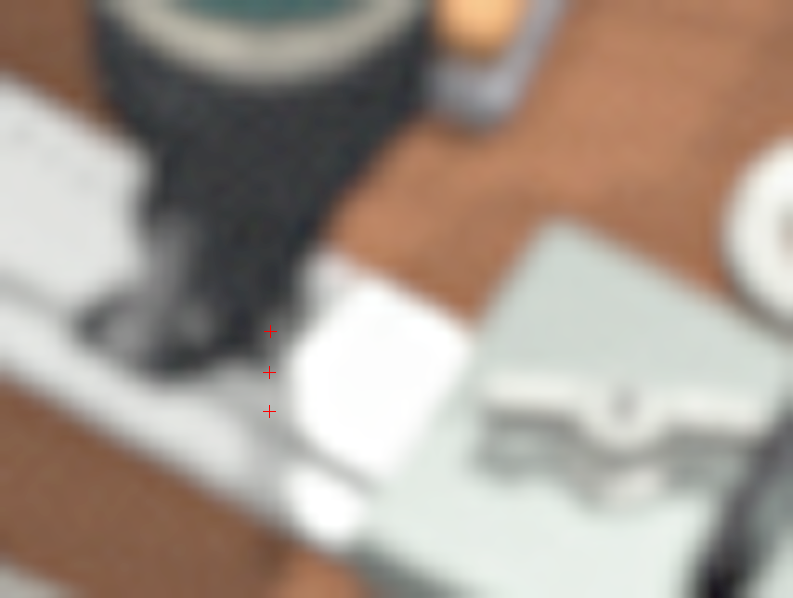

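Touch-off: the rail top (25 mm) was met at TCP z ≈ -1. The real fingertips therefore end about 26 mm above the reported TCP, and my first push went in at wing height. From here at the correct height (tip about 36 mm) I'll push the rear face itself to be sure it butts, which also calibrates Y.

Emit:
jog_arm(rows=[-0.2,0,0,0,0,0,-0.2,0,0,0,0,0,0,0,-0.3,0,0,0,0,0,-0.3,0,0,0,0,0,-0.3,0,0,0])

```text
time_s: 14.67
tool_pos: [558.3, 41.9, 7.2]
tool_rot: [0.418, 0.57, 0.419, -0.57]
contact_force: [0.1, -0.7, -0.2]
grip_width: -0.0
```

Emit:
jog_arm(rows=[0,0,-0.1,0,0,0,0,0,-0.08,0,0,0,0,0,-0.05,0,0,0,0,0,-0.05,0,0,0,0,0,-0.05,0,0,0])

```text
time_s: 15.08
tool_pos: [560.6, 50.2, 7.1]
tool_rot: [-0.419, -0.569, -0.419, 0.57]
contact_force: [-1.5, -6.2, 1.5]
grip_width: 0.2
```

```bash
python3 st.py
```

```text
t 15.0833 railXYZ [0.2 2.4 7.1] rel screw@stop [  0.2 -55.6   7.1]
F rail [ 0.4 -6.4  1.5] grip 0.2 q [ 0.05  0.26  2.01 -0.    0.87  0.35]
[[-0.001, 0.954, -0.299], [-0.001, -0.299, -0.954], [-1.0, -0.001, 0.001]]
```

Emit:
jog_arm(rows=[0,0,-0.04,0,0,0,0,0,-0.04,0,0,0,0,0,-0.04,0,0,0,0,0,-0.04,0,0,0,0,0,0,0,0,0])

```text
time_s: 15.5
tool_pos: [560.5, 50.1, 7.1]
tool_rot: [-0.42, -0.567, -0.418, 0.572]
contact_force: [-5.1, -18.0, 4.8]
grip_width: -0.2
```

```bash
python3 st.py
```

```text
t 15.5 railXYZ [0.2 2.3 7.1] rel screw@stop [  0.2 -55.7   7.1]
F rail [  0.6 -18.7   4.8] grip -0.2 q [ 0.05  0.26  2.01 -0.01  0.88  0.36]
[[-0.004, 0.955, -0.297], [-0.008, -0.297, -0.955], [-1.0, -0.002, 0.008]]
```

Butted for certain: 18.7 N on the rear face and no motion. That puts the screw axis at rail Y ≈ 57. I'll back off, lift and measure the wing angle.

Emit:
jog_arm(rows=[0,0,0.4,0,0,0,0,0,0.4,0,0,0,-0.8,0,0,0,0,0,-0.9,0,0,0,0,0,-0.6,0,0,0,0,0])

```text
time_s: 15.92
tool_pos: [555.6, 31.6, 78.0]
tool_rot: [0.418, 0.571, 0.418, -0.57]
contact_force: [1.5, 0.4, 1.5]
grip_width: 0.1
```

```bash
python3 st.py
python3 - <<'E'
from h import *
p=vision.snapshot("scene"); of=(293,212); k=20
a=cv2.resize(p["frame"][of[1]:of[1]+30,of[0]:of[0]+40],None,fx=k,fy=k,interpolation=cv2.INTER_CUBIC)
v=np.load("fit.npy")
def W(X,Y,z):
    c,n=np.cos(v[2]),np.sin(v[2]); return [v[0]+c*X-n*Y,v[1]+n*X+c*Y,z]
# overlay wing top outlines for candidate angles: red -65, blue -45, green -85
for ang,col in((-65,(0,0,255)),(-45,(255,0,0)),(-85,(0,160,0))):
    t=np.radians(ang); pts=[W(r*np.cos(t),57+r*np.sin(t),83) for r in(-31,31)]
    cv2.polylines(a,[np.int32((proj(p,np.array(pts))-of+.5)*k)],False,col,1)
cv2.imwrite("pics/w1.png",a)
E
```

```text
t 15.9167 railXYZ [  1.1 -16.8  78. ] rel screw@stop [  1.1 -74.8  78. ]
F rail [1.3 0.8 1.5] grip 0.1 q [0.01 0.15 1.98 0.   1.   0.32]
[[0.001, 0.954, -0.3], [0.001, -0.3, -0.954], [-1.0, 0.001, -0.001]]
```

View pics/w1.png

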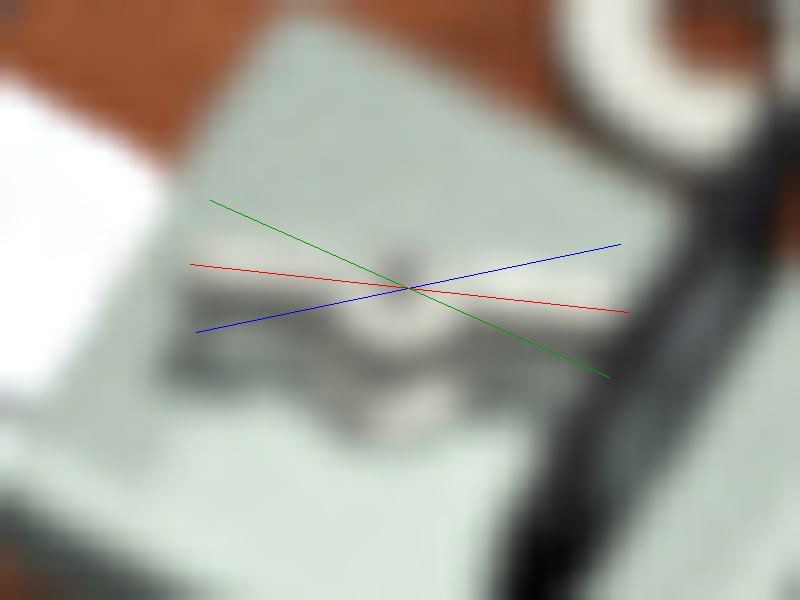

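The wings still lie at about -66°, parallel to the red line, and the screw centre in the picture is near (405,272), within 1 px of the fit. Next I'll move above the counter-clockwise side of the near-right wing and go down to wing height.

Emit:
jog_arm(rows=[0,0.36,-0.76,0,0,0,0,0.36,-0.76,0,0,0,0,0.36,-0.74,0,0,0,0.6,0,0,0,0,0,0.6,0,0,0,0,0])

```text
time_s: 16.38
tool_pos: [609.3, 88.3, 41.7]
tool_rot: [0.42, 0.571, 0.418, -0.568]
contact_force: [0.0, 0.2, -0.7]
grip_width: -0.0
```

```bash
python3 st.py
cat > plan.py <<'E'
import numpy as np, sys
def c(ph,bx=10.,by=11.):
    t=np.radians(ph);u=np.array([np.cos(t),np.sin(t)]);n=np.array([-u[1],u[0]])
    r=np.interp(-ph,[60,90,100,170,190,220,250],[20,21,24,24,26,26,22])
    return r*u+(3+bx*abs(n[0])+by*abs(n[1]))*n
if __name__=="__main__":
    for a in range(-60,-256,-10): print(a,c(a).round(1))
E
python3 plan.py
```

```text
t 16.3833 railXYZ [35.  53.5 41.7] rel screw@stop [35.  -4.5 41.7]
F rail [-0.   0.2 -0.7] grip -0.0 q [0.1  0.3  1.88 0.   0.96 0.41]
[[0.005, 0.955, -0.298], [0.001, -0.298, -0.955], [-1.0, 0.004, -0.003]]
-60 [24.9 -8.7]
-70 [ 22.1 -13.6]
-80 [ 18.1 -17.8]
-90 [ 13. -21.]
-100 [ 10.4 -26.2]
-110 [  7.  -28.1]
-120 [  2.9 -29.4]
-130 [ -1.8 -29.8]
-140 [ -6.9 -29.1]
-150 [-12.  -27.2]
-160 [-16.8 -24. ]
-170 [-20.9 -19.5]
-180 [-25. -14.]
-190 [-28.3 -10.8]
-200 [-30.2  -6.9]
-210 [-31.3  -2.2]
-220 [-31.4   3. ]
-230 [-29.4   7.5]
-240 [-26.5  11.6]
-250 [-22.7  15.1]
```

Emit:
jog_arm(rows=[0,-0.17,0.09,0,0,0,0,-0.17,0.09,0,0,0,0,-0.1,0.15,0,0,0,0,-0.13,0.15,0,0,0,0,-0.17,0.1,0,0,0])

```text
time_s: 16.8
tool_pos: [581.4, 76.7, 42.2]
tool_rot: [0.419, 0.571, 0.418, -0.569]
contact_force: [3.7, 1.5, -1.0]
grip_width: 0.2
```

```bash
python3 st.py
```

```text
t 16.8 railXYZ [11.9 34.  42.2] rel screw@stop [ 11.9 -24.   42.2]
F rail [ 3.   2.6 -1. ] grip 0.2 q [0.09 0.25 1.95 0.   0.94 0.39]
[[0.004, 0.954, -0.3], [0.0, -0.3, -0.954], [-1.0, 0.004, -0.002]]
```

Emit:
jog_arm(rows=[0,-0.09,0.17,0,0,0,0,-0.11,0.07,0,0,0,0,-0.13,0.05,0,0,0,0,-0.17,0.01,0,0,0,0,-0.17,-0.03,0,0,0])

```text
time_s: 17.22
tool_pos: [557.7, 75.1, 40.4]
tool_rot: [-0.419, -0.57, -0.418, 0.57]
contact_force: [-0.1, -1.6, 0.4]
grip_width: -0.2
```

```bash
python3 st.py
python3 - <<'E'
from h import *
p=vision.snapshot("scene"); of=(278,200); k=12
cv2.imwrite("pics/w2.png",cv2.resize(p["frame"][of[1]:of[1]+45,of[0]:of[0]+60],None,fx=k,fy=k,interpolation=cv2.INTER_CUBIC))
E
```

```text
t 17.2167 railXYZ [-10.2  25.2  40.4] rel screw@stop [-10.2 -32.8  40.4]
F rail [ 0.4 -1.6  0.4] grip -0.2 q [ 0.09  0.21  1.99 -0.    0.94  0.39]
[[-0.001, 0.954, -0.299], [-0.001, -0.299, -0.954], [-1.0, -0.0, 0.001]]
```

View pics/w2.png

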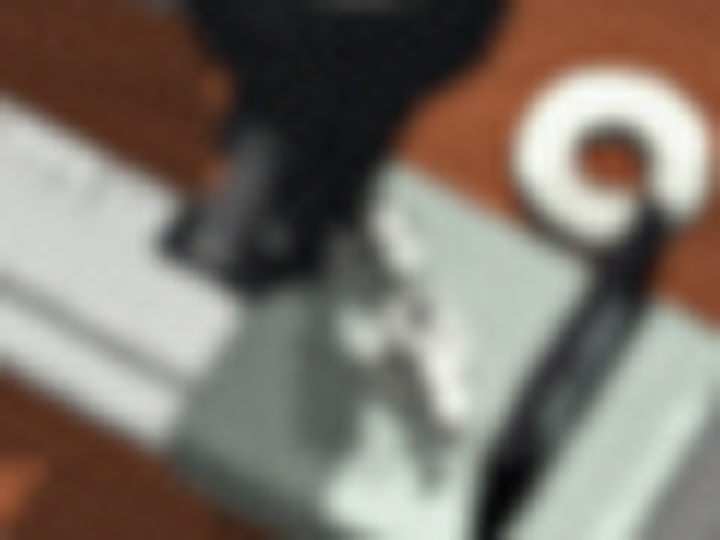

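The near-right wing has swung to about -133° (in the crop the wings run from (385,215) to (455,415)), and side forces stayed at 4 N or less. I'll continue the stroke.

Emit:
jog_arm(rows=[0,-0.12,-0.1,0,0,0,0,-0.12,-0.1,0,0,0,0,-0.13,-0.2,0,0,0,0,-0.13,-0.2,0,0,0,0,-0.13,-0.12,0,0,0])

```text
time_s: 17.68
tool_pos: [546.7, 102.4, 40.3]
tool_rot: [-0.419, -0.57, -0.419, 0.57]
contact_force: [-1.0, -3.0, -0.0]
grip_width: 0.1
```

```bash
python3 st.py
```

```text
t 17.6833 railXYZ [-29.   48.   40.3] rel screw@stop [-29.  -10.   40.3]
F rail [-0.  -3.2 -0. ] grip 0.1 q [ 0.14  0.2   2.01 -0.    0.93  0.44]
[[-0.0, 0.954, -0.299], [-0.0, -0.299, -0.954], [-1.0, -0.0, 0.0]]
```

Emit:
jog_arm(rows=[0,-0.07,-0.15,0,0,0,0,-0.03,-0.15,0,0,0,0,0.02,-0.15,0,0,0,0,0.05,-0.15,0,0,0,0,0.1,-0.12,0,0,0])

```text
time_s: 18.1
tool_pos: [554.6, 122.3, 40.0]
tool_rot: [-0.418, -0.569, -0.419, 0.57]
contact_force: [-1.1, -2.8, 0.4]
grip_width: 0.1
```

```bash
python3 st.py
```

```text
t 18.1 railXYZ [-27.4  69.3  40. ] rel screw@stop [-27.4  11.3  40. ]
F rail [-0.2 -2.9  0.4] grip 0.1 q [0.17 0.22 1.98 0.   0.94 0.48]
[[-0.002, 0.954, -0.299], [0.0, -0.299, -0.954], [-1.0, -0.002, 0.0]]
```

The wing is now at about 127° with steady light contact, and the carriage is undisturbed. I'll cross over the top to the other wing.

Emit:
jog_arm(rows=[0,-0.2,0.2,0,0,0,-0.6,0,0.1,0,0,0,-0.5,0.5,0.1,0,0,0,0,0.9,0,0,0,0,0,0.9,0,0,0,0])

```text
time_s: 18.52
tool_pos: [613.6, 91.8, 75.4]
tool_rot: [0.419, 0.571, 0.418, -0.568]
contact_force: [0.8, -0.7, -0.6]
grip_width: -0.0
```

Emit:
jog_arm(rows=[0,0,0,0,0,0,0.3,0,0,0,0,0,0.5,0,0,0,0,0,0.3,0,0,0,0,0,0,0,0,0,0,0])

```text
time_s: 18.93
tool_pos: [608.1, 91.5, 36.8]
tool_rot: [-0.417, -0.568, -0.42, 0.572]
contact_force: [-0.4, -0.7, -0.6]
grip_width: 0.0
```

```bash
python3 st.py
```

```text
t 18.9333 railXYZ [32.8 56.2 36.8] rel screw@stop [32.8 -1.8 36.8]
F rail [-0.1 -0.8 -0.6] grip 0.0 q [0.11 0.31 1.88 0.   0.96 0.41]
[[-0.007, 0.954, -0.299], [-0.0, -0.299, -0.954], [-1.0, -0.006, 0.002]]
```

Emit:
jog_arm(rows=[-0.1,-0.13,0.13,0,0,0,0,-0.13,0.13,0,0,0,0,-0.1,0.15,0,0,0,0,-0.13,0.15,0,0,0,0,-0.17,0.12,0,0,0])

```text
time_s: 19.35
tool_pos: [587.6, 77.8, 44.5]
tool_rot: [0.419, 0.571, 0.418, -0.569]
contact_force: [1.5, 0.6, 0.9]
grip_width: -0.3
```

Emit:
jog_arm(rows=[0,-0.09,0.17,0,0,0,0,-0.11,0.07,0,0,0,0,-0.13,0.05,0,0,0,0,-0.17,0.01,0,0,0,0,-0.17,-0.03,0,0,0])

```text
time_s: 19.77
tool_pos: [565.2, 75.9, 43.6]
tool_rot: [0.419, 0.57, 0.418, -0.57]
contact_force: [1.8, -0.7, -0.1]
grip_width: -0.0
```

```bash
python3 st.py
```

```text
t 19.7667 railXYZ [-3.2 28.3 43.6] rel screw@stop [ -3.2 -29.7  43.6]
F rail [ 1.9 -0.1 -0.1] grip -0.0 q [ 0.09  0.22  1.98 -0.    0.94  0.39]
[[0.001, 0.954, -0.299], [-0.0, -0.299, -0.954], [-1.0, 0.001, 0.0]]
```

Emit:
jog_arm(rows=[0,-0.15,-0.02,0,0,0,0,-0.15,-0.03,0,0,0,0,-0.17,-0.1,0,0,0,0,-0.13,-0.15,0,0,0,0,-0.13,-0.18,0,0,0])

```text
time_s: 20.18
tool_pos: [547.6, 96.6, 43.0]
tool_rot: [-0.418, -0.569, -0.419, 0.57]
contact_force: [0.3, -3.7, -0.3]
grip_width: 0.1
```

```bash
python3 st.py
```

```text
t 20.1833 railXYZ [-26.3  42.7  43. ] rel screw@stop [-26.3 -15.3  43. ]
F rail [ 1.5 -3.5 -0.3] grip 0.1 q [ 0.13  0.2   2.01 -0.    0.94  0.43]
[[-0.002, 0.954, -0.299], [-0.001, -0.299, -0.954], [-1.0, -0.001, 0.001]]
```

Emit:
jog_arm(rows=[0,-0.1,-0.12,0,0,0,0,-0.07,-0.1,0,0,0,0,-0.03,-0.08,0,0,0,0,0,-0.05,0,0,0,0,0,-0.05,0,0,0])

```text
time_s: 20.6
tool_pos: [546.1, 109.9, 43.1]
tool_rot: [-0.418, -0.57, -0.419, 0.57]
contact_force: [-0.2, -2.0, 0.0]
grip_width: 0.1
```

```bash
python3 st.py
```

```text
t 20.6 railXYZ [-31.7  54.9  43.1] rel screw@stop [-31.7  -3.1  43.1]
F rail [ 0.4 -1.9  0. ] grip 0.1 q [ 0.15  0.2   2.   -0.    0.94  0.46]
[[-0.001, 0.954, -0.299], [-0.0, -0.299, -0.954], [-1.0, -0.001, 0.0]]
```

Emit:
jog_arm(rows=[0,0.02,-0.05,0,0,0,0,0.02,-0.05,0,0,0,0,0.02,-0.05,0,0,0,0,0.02,-0.05,0,0,0,0,0.02,-0.05,0,0,0])

```text
time_s: 21.02
tool_pos: [549.0, 113.3, 42.7]
tool_rot: [-0.419, -0.567, -0.419, 0.572]
contact_force: [-7.5, -13.7, 7.1]
grip_width: 0.2
```

```bash
python3 st.py
```

```text
t 21.0167 railXYZ [-30.   59.   42.7] rel screw@stop [-30.    1.   42.7]
F rail [ -3.  -15.4   7.1] grip 0.2 q [ 0.16  0.21  1.99 -0.    0.95  0.47]
[[-0.006, 0.954, -0.298], [-0.005, -0.298, -0.954], [-1.0, -0.004, 0.006]]
```

It has stopped dead at about 140°, which is exactly where 7.0 rad falls if zero is along rail x. One more small push to confirm.

Emit:
jog_arm(rows=[0,0.01,-0.04,0,0,0,0,0.01,-0.03,0,0,0,0,0,0,0,0,0,0,0,0,0,0,0,0,0,0,0,0,0])

```text
time_s: 21.43
tool_pos: [549.1, 113.4, 42.7]
tool_rot: [-0.419, -0.566, -0.419, 0.574]
contact_force: [-9.4, -16.5, 8.2]
grip_width: 0.1
```

```bash
python3 st.py
```

```text
t 21.4333 railXYZ [-30.   59.2  42.7] rel screw@stop [-30.    1.2  42.7]
F rail [ -3.9 -18.6   8.2] grip 0.1 q [ 0.16  0.21  1.99 -0.01  0.95  0.47]
[[-0.008, 0.954, -0.298], [-0.007, -0.299, -0.954], [-1.0, -0.006, 0.009]]
```

Dead stop confirmed: 19 N and no motion. Backing off, lifting away and taking a last look.

Emit:
jog_arm(rows=[0,-0.1,0.2,0,0,0,0,-0.1,0.4,0,0,0,-0.5,0,0.1,0,0,0,-0.9,0,0,0,0,0,-1,0,0,0,0,0])

```text
time_s: 21.85
tool_pos: [539.1, 99.3, 114.4]
tool_rot: [-0.417, -0.569, -0.419, 0.571]
contact_force: [-0.3, 1.0, 0.3]
grip_width: -0.1
```

Emit:
jog_arm(rows=[-1,0,0,0,0,0,-0.8,-0.5,0.5,0,0,0,0,-0.8,0.8,0,0,0,0,-0.5,0.5,0,0,0,0,0,0,0,0,0])

```text
time_s: 22.27
tool_pos: [470.4, 63.3, 169.8]
tool_rot: [0.418, 0.57, 0.419, -0.57]
contact_force: [-1.1, -0.4, -0.6]
grip_width: -0.2
```

```bash
python3 st.py
python3 - <<'E'
from h import *
v=np.load("fit.npy")
def W(X,Y,z):
    c,n=np.cos(v[2]),np.sin(v[2]); return [v[0]+c*X-n*Y,v[1]+n*X+c*Y,z]
p=vision.snapshot("scene"); of=(230,160); k=6
a=cv2.resize(p["frame"][of[1]:of[1]+98,of[0]:of[0]+130],None,fx=k,fy=k,interpolation=cv2.INTER_CUBIC)
t=np.radians(139)
for l in ([W(r*np.cos(t),57+r*np.sin(t),83) for r in(-31,31)],[W(x,125,55) for x in(-46,46)]):
    cv2.polylines(a,[np.int32((proj(p,np.array(l))-of+.5)*k)],False,(0,0,255),1)
cv2.imwrite("pics/f.png",a)
for q in("duster","collar","jar","screwdriver"):
    for d in vision.silhouettes(q,p)[:1]: print(q,round(d["confidence"],2),np.round(d["extent"],1))
E
```

```text
t 22.2667 railXYZ [-89.7 -12.6 169.8] rel screw@stop [-89.7 -70.6 169.8]
F rail [-0.9 -0.7 -0.6] grip -0.2 q [ 0.08 -0.1   2.06  0.    1.18  0.39]
[[-0.0, 0.954, -0.3], [0.0, -0.3, -0.954], [-1.0, -0.0, -0.0]]
duster 0.88 [273.3 177.7 308.3 206. ]
collar 0.46 [295.9 217.3 337.4 254.4]
jar 0.81 [316.7 264.8 325.6 283.9]
screwdriver 0.79 [241.4 223.  286.8 252.1]
```

View pics/f.png

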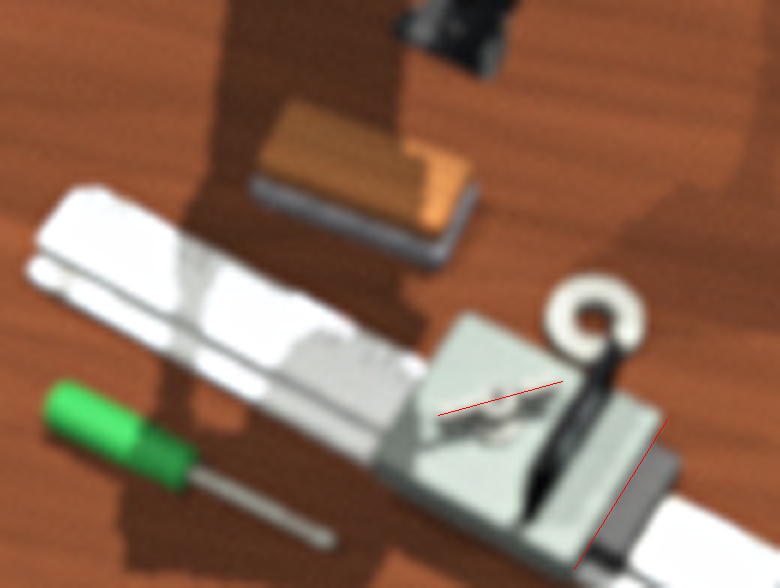

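The carriage sits against the stop, with its front edge on the red line. The wings lie along the predicted 139° line, from (438,415) to (562,382), and the duster, collar, jar and screwdriver are where they started. Handing in.

```bash
python3 -c "
from cell import job; print(job.sign_off())"
```

```text
the job is handed in; nothing more can be done
None
```

The carriage is against the end stop and the wing screw is turned fully home. The job was handed in at about 22 s of the 58 s, and no verdict was reported.

**What I did**
- I pushed the carriage to the stop with the fingers shut.
- I then turned the screw clockwise in two wing strokes, about 336° in all.

**Last checks**
- **Carriage:** about 19 N on the rear face gave no motion. The last picture shows its front edge on the stop line.
- **Screw:** it stopped dead with the pushing wing at about 140°. A further push to 19 N did not move it. The 7.0 rad limit should fall at 139° if zero lies along the rail's x, which is my assumption; the 65° start angle came from the pictures.
- **Bystanders:** the duster, collar, jar and screwdriver were where they started. I did not re-check the beaker, bottle or mug, but the arm stayed well away from them.

**What disagreed**
- **Fingertip height:** touching the rail showed the shut fingertips end about 26 mm above the reported tool point, not 8 mm below it as stated.
- **First push:** because of that, it met the carriage at wing or hub height instead of on the rear face. The wings had not turned visibly, and I then pushed the rear face itself before starting the screw.
- **Collar detection:** the network's box for the collar in the last picture was wrong (low confidence, on the carriage), so I checked the collar by eye.

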